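# Set the gouge sharpener's speed and start it

## Task

The gouge sharpener's speed selector stands on one of its low settings. With a fingertip, gently push the orange pointer round clockwise, click by click, until it rests in setting 6 (setting 1 is the anticlockwise stop), and only then press the green start button fully home and let go. Do not pinch or lift anything, do not press the red stop button, and leave the stone, tin, gouges, mallet and jar where they are.

Things in the scene. Friction and masses are not known exactly. Their poses are not given: they have to be found in the camera images.
- sharpener: bench gouge sharpener, fixed to the bench: grey housing 350 mm deep (x), 320 wide (y), flat top 80 mm above the bench. Origin on the bench under its centre; x points from its front (robot side) to its rear, y to its left, z up. Front half of the top: black control panel, selector left, buttons right. Rear: round honing disc, 180 mm across, 22 mm high, centred 70 mm behind the middle.
- pointer: orange bar grip of the speed selector, white line on top at its pointing end. Origin on the selector's upright axis (110 mm in front, 85 mm left of the machine's origin), 81 mm above the bench; x points along the bar to its pointing end, z up. Bar 14 mm wide, from 14 mm behind the axis to 48 mm ahead; its sides stand 9 to 35 mm above the panel, over a grey disc 44 mm across, 9 mm high.
- pointer_end (a point): point on the middle line of the orange bar, 40 mm from the selector's axis towards its pointing end, half-way up the bar (102 mm above the bench)
- selector (a joint): turn of the selector, rad, clockwise from above. Eight sprung click positions 0.436 (25 degrees) apart, a white dot at each, 58 mm from the axis, growing in size. Setting 1 = 0 (anticlockwise stop, bar 1.53 rad anticlockwise of the machine's x), setting 6 = 2.18, setting 8 = 3.052. Starts at 1, 2 or 3. Past half-way it snaps on into the next and stays. Needs 3 to 5 N at the bar's end.
- start (a joint): travel of the green start button in m: 0 is out, 0.006 is fully home; springs back by itself; fully home takes 5 N
- start_top (a point): centre of the top face of the green start button (28 mm across), 130 mm in front of and 95 mm right of the machine's origin; pressed straight down
- stop (a joint): travel of the red stop button in m, 0 is out, 0.006 is fully home; leave it alone
- stop_top (a point): centre of the top face of the red stop button (28 mm across), 68 mm behind the green one on the panel
- slip_stone: small grey-blue sharpening stone, 65 x 24 x 12 mm, lying loose on the panel between the selector and the buttons. Origin under its middle. A bystander.
- paste_tin: small round metal tin, 44 mm across, 32 mm tall, loose on the left edge of the machine, beside the disc. Origin under its middle. A bystander.
- gouge_long: carving gouge, wooden handle and steel blade, 250 mm long, 27 mm thick, lying on the bench left of the machine. Origin under its middle. A bystander.
- gouge_short: carving gouge, 200 mm long, 27 mm thick, lying on the bench left of the machine. Origin under its middle. A bystander.
- gouge_wide: carving gouge, 230 mm long, 27 mm thick, lying on the bench right of the machine. Origin under its middle. A bystander.
- mallet: round wooden carver's mallet standing on its head, 80 mm across, 217 mm tall, on the bench right of the machine. Origin under its middle. A bystander.
- oil_jar: amber honing-oil jar with black lid, 50 mm across, 65 mm tall, loose on the right edge of the machine, beside the disc. Origin under its middle. A bystander.

How it is judged:
On the way, in this order (a step that is already met when the one before it is completed fails the run):
1. the selector rests in setting 6 (value of joint selector between 2.06 and 2.3 rad), for 0.3 s.
2. the green start button is pressed fully home (all of step 1 and value of joint start above 0.0048 m), for 0.05 s.
At the end, for the whole second after the job is handed in: the selector rests in setting 6 (within 0.10 rad of 2.18), the green button has been pressed (at least 4.8 of its 6 mm) after that and is out again, the red button is out, and every bystander is within 25 mm of where it started (value of joint selector between 2.08 and 2.28 rad and velocity of joint selector between -0.05 and 0.05 rad/s and value of joint each of start, stop below 0.0015 m and not (distance of slip_stone from where it was at the start of the episode above 0.025 m) and not (distance of paste_tin from where it was at the start of the episode above 0.025 m) and not (distance of gouge_long from where it was at the start of the episode above 0.025 m) and not (distance of gouge_short from where it was at the start of the episode above 0.025 m) and not (distance of gouge_wide from where it was at the start of the episode above 0.025 m) and not (distance of mallet from where it was at the start of the episode above 0.025 m) and not (distance of oil_jar from where it was at the start of the episode above 0.025 m)); the robot touches nothing.
It fails at once if the green start button was pressed (over 2.5 mm) while the selector was not in setting 6 (value of joint start above 0.0025 m and not (value of joint selector between 2.03 and 2.33 rad)).
It fails at once if the red stop button was pressed (over 2.5 mm) (value of joint stop above 0.0025 m).
It fails at once if the selector was pinched or forced: over 25 N between the fingers and its bar (contact force between the fingers and pointer above 25 N).
It fails at once if a bystander was shoved or lifted more than 25 mm from its place (distance of any of slip_stone, paste_tin, gouge_long, gouge_short, gouge_wide, mallet, oil_jar from where it was at the start of the episode above 0.025 m).
It also fails if it takes over 64 s, if anything falls off the work surface, if the arm or the gripper's body presses on something with over 40 N, if the wrist force passes 120 N, or if a joint passes its speed limit or range.

## Robot

A 7-joint arm with a two-finger parallel gripper is mounted at the origin on the work surface. World frame = base frame: x ahead of the robot, y to its left, z up, the work surface at z = 0. Lengths are in m, angles in rad, forces in N, time in s.
With the tool pointing down it reaches from about 0.4 to 0.9 m from the base axis. Payload 5.5 kg.
Tool frame: the origin (TCP) lies midway between the tips of the shut fingers; the grasp point (between the pads) lies 19 mm behind it (manip.grip_depth is the distance from the TCP to the grasp point, in m); z points along the fingers, x is the direction in which the jaws open and shut, and the axes are right-handed (so a half turn about z gives the same grasp; the last joint's range is limited). The gripper opens to 92 mm and grips with 3 to 60 N. Pads are 19 mm wide; open, the fingers measure 130 mm over their backs; the gripper's body (75 mm by 190 mm) begins 47 mm behind the grasp point.
Start: joints at [-0.877, 0.501, -0.427, 1.55, 0.221, 1.138, -0.21], TCP at [0.271, 0.591, 0.227] pointing down, gripper open.
Joint ranges: [-2.88, 2.88], [-0.31, 2.03], [-1.54, 1.56], [0.2, 2.42], [-1.41, 4.55], [0.19, 2.02], [-2.57, 2.57]. Speed limits (rad/s): [2.57, 2.57, 3.14, 3.14, 3.14, 3.14, 3.14].

## Interface

Orientations are given as a unit quaternion [x, y, z, w].
In Python, from bench import manip, effector, viewer gives the robot as it stands. Calls block until the motion is done:
- manip.move_pose(position, orientation): joint-space move of the TCP to a pose.
- manip.servo_line(position, ori=None, vel=0.15): straight line of the TCP; ori=None keeps the orientation; vel is the mean speed in m/s.
- manip.movej(angles): joint-space move.
- effector.open_jaws() and effector.close(f_grip=None): open the fingers fully, or close them until they stop; f_grip is the grip in N (None keeps the last).
- manip.sleep(seconds).
- manip.solve_ik(position, orientation): joint angles nearest the present ones, or None.
- viewer.get_image(name): name is "scene" or "top" or "wrist"; returns the picture (400x640x3 uint8, red, green, blue); there is no depth.
- viewer.get_calibration(name): a dict with "vfov" (degrees; the focal length in pixels is half the picture's height over the tangent of half this angle, whatever the lens; pixels are square), "cx", "cy" (the principal point, pixels), "eye" and "attitude" of the camera in the world. Camera axes: x right, y down, z forward; pixel columns grow to the right and rows downward; lengths in m; the calibration is good to about 2 mm. The wrist camera is an equidistant fisheye: a pixel r from the principal point sees the ray r / f radians off the axis. A picture is of the moment at which its call begins: read the wrist's pose just before it. get_calibration takes no time and is no camera call; for the wrist camera it gives the pose at the moment of the call.
A pose or a line that the arm cannot do raises manip.PlanningError and nothing moves.
- manip.hand_in(): hands the job in, once; it reports no verdict.
Readings, each from a call of its own:
- manip.current_clock(): time.
- manip.current_q(): joint angles.
- manip.current_joint_velocities(): joint speeds.
- manip.current_tau(): joint torques, N m.
- manip.current_tool_pos(): TCP position.
- manip.current_tcp_rot(): TCP orientation.
- manip.current_force(): force on the tool from outside, world axes, zero at the start.
- manip.current_wrist_torque(): the same for the moment, N m.
- manip.current_finger_gap(): finger opening in m.
Only numpy, scipy, OpenCV 4.12 (cv2) and the standard library are available. Lean on these libraries where they do the work, as an engineer would, in place of code of your own. Each camera call takes 0.05 s, during which the arm holds its last target.

## Working session

There is one attempt and no reset: what is moved stays moved. The work goes in short steps, each a Python script; the robot and the scene stay as the last script left them, time stands still between calls to the robot, and variables do not carry over. Pictures are saved under pics/ and viewed, and the job is handed in when it is done.

```bash
mkdir -p pics
python3 - <<'E'
from bench import manip, effector, viewer
import cv2
for n in ["scene","top","wrist"]:
    im=viewer.get_image(n); cv2.imwrite(f"pics/{n}0.png",im[:,:,::-1]); print(n,viewer.get_calibration(n))
print(manip.current_tool_pos(),manip.current_tcp_rot(),manip.current_finger_gap(),manip.current_clock())
E
```

```text
scene {'vfov': 46.423608201313655, 'cx': 312.0068907015475, 'cy': 195.12138639533592, 'eye': array([1.29398871, 1.09455858, 1.05056018]), 'attitude': array([ 0.24844089,  0.85922614, -0.43156476, -0.11730058])}
top {'vfov': 49.7034533752142, 'cx': 325.4833846102425, 'cy': 200.91076046701636, 'eye': array([ 0.54620557, -0.00813507,  1.1625627 ]), 'attitude': array([-0.70522356,  0.70844281, -0.0122508 ,  0.02486816])}
wrist {'vfov': 65.70646984690485, 'cx': 321.7344526509411, 'cy': 202.0337132684901, 'eye': array([0.19694613, 0.6231051 , 0.38300406]), 'attitude': array([0.83231546, 0.53384816, 0.07970061, 0.12611475])}
[0.27121247 0.5901426  0.2259543 ] [ 8.41878371e-01  5.39666818e-01 -6.35456786e-04  3.61014009e-04] 0.09185668576123829 0.15
```

View pics/top0.png

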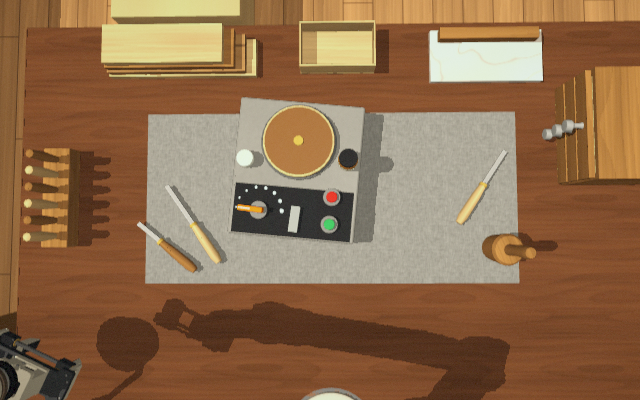

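View pics/scene0.png

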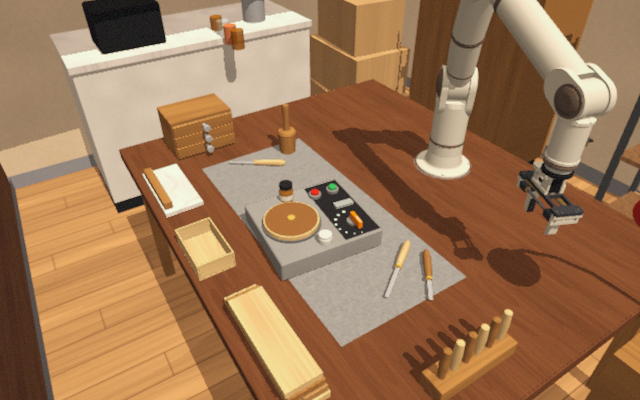

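```bash
cat > h.py <<'E'
import numpy as np, cv2
from scipy.spatial.transform import Rotation as R
def ray(cal,u,v,fish=False):
    f=200/np.tan(np.radians(cal['vfov'])/2)
    x=(u-cal['cx'])/f; y=(v-cal['cy'])/f
    if fish:
        r=np.hypot(x,y); d=np.array([x/r*np.sin(r),y/r*np.sin(r),np.cos(r)]) if r>1e-9 else np.array([0,0,1.])
    else: d=np.array([x,y,1.])
    return R.from_quat(cal['attitude']).apply(d)
def hit(cal,u,v,z,fish=False):
    d=ray(cal,u,v,fish); e=np.array(cal['eye']); return e+d*(z-e[2])/d[2]
def proj(cal,p,fish=False):
    f=200/np.tan(np.radians(cal['vfov'])/2)
    c=R.from_quat(cal['attitude']).inv().apply(np.asarray(p)-cal['eye'])
    if fish:
        r=np.hypot(c[0],c[1]);t=np.arctan2(r,c[2]); return np.array([cal['cx']+f*t*c[0]/r,cal['cy']+f*t*c[1]/r])
    return np.array([cal['cx']+f*c[0]/c[2],cal['cy']+f*c[1]/c[2]])
E
python3 - <<'E'
import cv2
im=cv2.imread('pics/top0.png')[90:250,220:380]
cv2.imwrite('pics/topc.png',cv2.resize(im,None,fx=3.75,fy=3.75,interpolation=cv2.INTER_CUBIC))
E
```

```text
(no output)
```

View pics/topc.png

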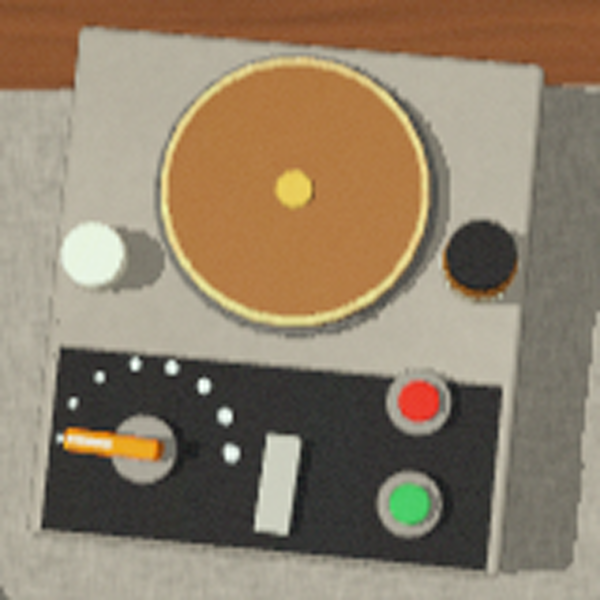

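```bash
cat >> h.py <<'E'
def W(pose,p):
    c,s=np.cos(pose[2]),np.sin(pose[2]); return np.array([pose[0]+c*p[0]-s*p[1],pose[1]+s*p[0]+c*p[1],p[2]])
E
python3 - <<'E'
from h import *
from bench import viewer
from scipy.optimize import least_squares
cal=viewer.get_calibration('top')
def px(u,v): return (220+(u+.5)/3.75-.5, 90+(v+.5)/3.75-.5)
obs=[((80,28),(.175,.16,.08)),((543,67),(.175,-.16,.08)),((492,573),(-.175,-.16,.08)),((40,530),(-.175,.16,.08)),((294,190),(.07,0,.104))]
dots=[(60,438),(73,403),(100,377),(136,364),(172,368),(204,385),(225,415),(232,453)]
for i,d in enumerate(dots):
    a=1.53-.436*i; obs.append((d,(-.11+.058*np.cos(a),.085+.058*np.sin(a),.081)))
f=lambda p:np.concatenate([proj(cal,W(p,q))-px(*u) for u,q in obs])
r=least_squares(f,[.6,0,0]); print(r.x); print(np.round(r.fun.reshape(-1,2),2).tolist())
p=r.x
for n,u,q in [('green',(409,504),(-.13,-.095,.09)),('red',(419,401),(-.062,-.095,.09)),('stone',(278,484),(0,0,.093))]:
    h=hit(cal,*px(*u),q[2]); c,s=np.cos(p[2]),np.sin(p[2]); d=h[:2]-p[:2]; print(n,h,'mach',c*d[0]+s*d[1],-s*d[0]+c*d[1])
# bar ends at top z=.115/.116
a=hit(cal,*px(66,440),.115);b=hit(cal,*px(161,449),.115);d=a-b;print('bar ang rel',np.arctan2(d[1],d[0])-p[2],np.linalg.norm(d))
print('axis',W(p,(-.11,.085,.1)),a,b)
for i in (0,1,2):
  aa=1.53-.436*i
  for l in(-.014,.048): print(i,l,(proj(cal,W(p,(-.11+l*np.cos(aa),.085+l*np.sin(aa),.115)))-[220,90])*3.75)
np.save('pose.npy',p)
E
```

```text
[ 0.68405775  0.08446938 -0.09340174]
[[-0.67, -1.42], [0.97, -1.39], [2.71, 1.66], [-3.82, 1.61], [0.03, -0.49], [0.16, 0.03], [0.18, 0.01], [0.05, -0.1], [-0.2, -0.06], [0.09, -0.29], [0.14, 0.11], [0.23, 0.24], [0.07, -0.07]]
green [0.5451463  0.00315199 0.09      ] mach -0.13072181117609002 -0.09391866358210318
red [ 0.61336825 -0.00378915  0.09      ] mach -0.062149857605182476 -0.0944667560078095
stone [0.55870151 0.08964959 0.093     ] mach -0.12529296895220926 -0.006533840608513444
bar ang rel 1.5653703570654662 0.062229361112908124
axis [0.58246482 0.17935814 0.1       ] [0.58760597 0.22559764 0.115     ] [0.58146599 0.16367193 0.115     ]
0 -0.014 [156.83549336 448.98485257]
0 0.048 [ 62.60098039 436.66485307]
1 -0.014 [153.59248242 457.75822341]
1 0.048 [ 73.77177056 406.67181295]
2 -0.014 [146.96675792 464.3708395 ]
2 0.048 [ 96.45505152 384.09643846]
```

```bash
cat >> h.py <<'E'
def tool_quat(xang):
    # tool x along horizontal angle xang, z down
    x=np.array([np.cos(xang),np.sin(xang),0]); z=np.array([0,0,-1.]); y=np.cross(z,x)
    return R.from_matrix(np.c_[x,y,z]).as_quat()
def tip(pose,q,gap,r=.034,z=.096):
    a=pose[2]+1.53-q; ax=W(pose,(-.11,.085,0))
    off=.0165+gap
    p=ax+r*np.array([np.cos(a),np.sin(a),0])+off*np.array([-np.sin(a),np.cos(a),0]); p[2]=z
    return p,a
E
python3 - <<'E'
from h import *
from bench import manip
p=np.load('pose.npy')
for half in (0,np.pi):
  for q in np.arange(0,2.3,.436):
    for g in(.003,):
      P,a=tip(p,q,g); s=manip.solve_ik(P,tool_quat(a+half)); print(half>0,round(q,2),P.round(3),None if s is None else np.round(s,2))
for half in (0,np.pi):
  print(manip.solve_ik(W(p,(-.13,-.095,.1)),tool_quat(p[2]+np.pi/2+half)))
E
```

```text
False 0.0 [0.568 0.216 0.096] [-0.14  0.57 -0.36  1.76  0.25  0.85  0.82]
False 0.44 [0.584 0.219 0.096] [-0.18  0.59 -0.3   1.72  0.22  0.86  0.43]
False 0.87 [0.601 0.214 0.096] [-0.22  0.6  -0.22  1.69  0.16  0.87  0.05]
False 1.31 [0.614 0.203 0.096] [-0.26  0.61 -0.14  1.67  0.1   0.88 -0.31]
False 1.74 [0.621 0.188 0.096] [-0.3   0.61 -0.05  1.66  0.04  0.87 -0.67]
False 2.18 [0.621 0.171 0.096] [-0.35  0.6   0.06  1.68 -0.04  0.87 -1.02]
True 0.0 [0.568 0.216 0.096] [-0.59  0.55  0.24  1.78 -0.17  0.83 -1.97]
True 0.44 [0.584 0.219 0.096] [-1.14  0.9   1.13  1.76 -0.91  1.11 -1.84]
True 0.87 [0.601 0.214 0.096] [-1.17  1.11  1.35  1.72 -1.13  1.31 -2.14]
True 1.31 [0.614 0.203 0.096] [ 0.13  0.72 -0.71  1.65  0.54  0.98  2.5 ]
True 1.74 [0.621 0.188 0.096] [ 0.09  0.69 -0.6   1.65  0.46  0.95  2.15]
True 2.18 [0.621 0.171 0.096] [ 0.05  0.66 -0.51  1.66  0.38  0.92  1.8 ]
[ 0.12117145  0.45649441 -0.21552266  1.92172154  0.13484157  0.77713001
  1.30811299]
[-0.26846919  0.45731011  0.26794438  1.9354885  -0.16869149  0.77017151
 -1.56949757]
```

Run:
```python
from h import *
from bench import manip, effector, viewer
p=np.load('pose.npy')
effector.close()
P,a=tip(p,0,.018,z=.22)
manip.move_pose(P,tool_quat(a))
P,a=tip(p,0,.018,z=.125); manip.servo_line(P,tool_quat(a),vel=.12)
print(manip.current_clock(),manip.current_tool_pos(),P,manip.current_force(),manip.current_finger_gap())
cal=viewer.get_calibration('wrist'); im=viewer.get_image('wrist')
for q in(0,.436): 
  for l in (-.014,.048):
    aa=1.53-q;print(q,l,proj(cal,W(p,(-.11+l*np.cos(aa),.085+l*np.sin(aa),.115)),True))
cv2.imwrite('pics/w1.png',im[:,:,::-1]);cv2.imwrite('pics/s1.png',viewer.get_image('scene')[:,:,::-1])
```

```text
4.2417 [0.55340373 0.21811844 0.12572599] [0.55282406 0.2176684  0.125     ] [ 0.58216127 -0.57645891  0.2713871 ] 0.00031444853684834144
0 -0.014 [249.57187906 294.42369503]
0 0.048 [343.91317214 295.95577922]
0.436 -0.014 [250.54436729 287.07821022]
0.436 0.048 [336.26530305 319.97302423]
```

View pics/w1.png

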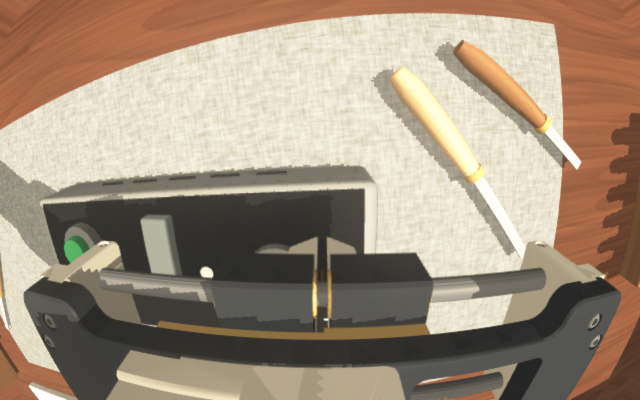

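View pics/s1.png

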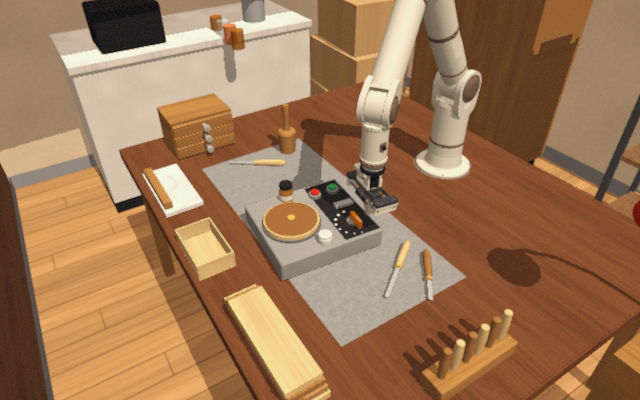

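The scene view shows the shut fingers in front of the orange bar, around (375,195). The bar hides behind the fingers in the wrist view, and nothing has been touched. Next I descend and make contact.

Run:
```python
from h import *
from bench import manip, effector, viewer
p=np.load('pose.npy')
P,a=tip(p,0,.018); manip.servo_line(P,tool_quat(a),vel=.1)
F0=manip.current_force(); print(manip.current_clock(),manip.current_tool_pos()-P,F0)
q=-0.05
for gap,q in [(.008,0),(.004,0),(.002,0)]+[(0,x) for x in np.arange(0,.45,.0727)]:
    P,a=tip(p,q,gap); manip.servo_line(P,tool_quat(a),vel=.05)
    n=np.array([-np.sin(a),np.cos(a),0]); F=manip.current_force()-F0
    print(gap,round(q,3),'push',round(float(F@n),2),F.round(2),round(float((manip.current_tool_pos()-P)@n)*1e3,2),round(manip.current_clock(),2))
    if np.linalg.norm(F)>15: print('stop');break
```

```text
4.7833 [-0.00034862 -0.0001339  -0.00038434] [0.64607253 0.69596194 0.32027194]
0.008 0 push 0.64 [-0.68 -0.29 -0.39] -0.84 5.13
0.004 0 push 0.23 [-0.35 -0.84 -0.71] -0.3 5.38
0.002 0 push 0.85 [-0.98 -0.92 -0.36] -0.08 5.63
0 0.0 push 0.23 [-0.41 -1.34 -0.07] -0.14 5.88
0 0.073 push 2.94 [-3.07 -0.33  0.28] 0.74 6.13
0 0.145 push 2.51 [-2.48  0.45 -1.27] 0.39 6.38
0 0.218 push 0.26 [-0.29 -0.05 -0.41] -0.45 6.63
0 0.291 push 0.02 [-0.44 -0.92  0.27] -0.67 6.88
0 0.364 push 0.94 [-0.73  0.62 -0.55] -0.29 7.13
0 0.436 push 0.62 [-0.5   0.37 -0.57] 0.21 7.38
```

Run:
```python
from h import *
from bench import manip, effector, viewer
p=np.load('pose.npy'); F0=np.array([.65,.7,.32])
for q in np.arange(.436+.0727,2.08,.0727):
    P,a=tip(p,q,0); manip.servo_line(P,tool_quat(a),vel=.05)
    n=np.array([-np.sin(a),np.cos(a),0]); F=manip.current_force()-F0
    print(round(q,3),'det',round(q/.436,2),'push',round(float(F@n),2),F.round(2),round(float((manip.current_tool_pos()-P)@n)*1e3,2),round(manip.current_clock(),2))
    if np.linalg.norm(F)>15: print('stop');break
```

```text
0.509 det 1.17 push 2.87 [-2.89  0.93  0.72] 0.89 7.63
0.581 det 1.33 push 2.35 [-2.18  1.08 -0.14] 0.33 7.88
0.654 det 1.5 push -0.77 [-0.19 -1.27  1.  ] -0.98 8.13
0.727 det 1.67 push 0.07 [-1.04 -0.8  -0.59] -0.71 8.38
0.8 det 1.83 push 0.35 [-0.12  0.35 -0.7 ] -0.01 8.63
0.872 det 2.0 push 3.03 [-4.52  0.73  1.43] 1.0 8.88
0.945 det 2.17 push 3.99 [-4.66  2.03  0.83] 1.2 9.13
1.018 det 2.33 push -0.84 [-1.01 -1.37 -1.1 ] -0.75 9.38
1.09 det 2.5 push -0.03 [-1.22 -0.47 -1.14] -1.3 9.63
1.163 det 2.67 push 0.16 [-1.89 -0.37  0.14] -0.23 9.88
1.236 det 2.83 push 0.65 [-2.29  0.2   0.05] 0.69 10.13
1.308 det 3.0 push 3.9 [-3.78  3.45  1.54] 1.88 10.38
1.381 det 3.17 push 4.6 [-2.74  4.46 -0.14] 1.46 10.63
1.454 det 3.33 push -1.51 [-0.7 -1.5  0.5] -0.96 10.88
1.526 det 3.5 push -1.28 [-0.7  -1.22 -0.57] -0.84 11.13
1.599 det 3.67 push 1.07 [-0.56  1.18  0.48] 0.24 11.38
1.672 det 3.83 push 3.44 [-0.99  3.77 -0.02] 1.35 11.63
1.745 det 4.0 push 4.82 [-0.98  5.37 -1.42] 2.34 11.88
1.817 det 4.17 push 1.83 [-1.8   2.69 -1.25] 1.01 12.13
1.89 det 4.33 push -1.8 [-0.67 -1.67 -0.64] -1.51 12.38
1.963 det 4.5 push 0.21 [-0.7   0.65 -1.82] -0.27 12.63
2.035 det 4.67 push 3.12 [ 1.78  2.56 -0.96] 0.73 12.88
```

Run:
```python
from h import *
from bench import manip, effector, viewer
p=np.load('pose.npy')
P,a=tip(p,2.035,.02); manip.servo_line(P,tool_quat(a),vel=.08)
P[2]=.2; manip.servo_line(P,vel=.15)
Q=W(p,(-.13,-.095,.2)); manip.move_pose(Q,tool_quat(p[2]+np.pi/2))
print(manip.current_clock(),manip.current_tool_pos(),Q)
ims={n:viewer.get_image(n) for n in('top','scene','wrist')}
for n in ims: cv2.imwrite(f'pics/{n}2.png',ims[n][:,:,::-1])
cv2.imwrite('pics/topc2.png',cv2.resize(ims['top'][90:250,220:380,::-1],None,fx=3.75,fy=3.75,interpolation=cv2.INTER_CUBIC))
cv2.imwrite('pics/scc2.png',cv2.resize(ims['scene'][160:290,230:400,::-1],None,fx=4,fy=4,interpolation=cv2.INTER_CUBIC))
```

```text
16.0417 [0.54579506 0.00230065 0.19979238] [0.54576412 0.00200804 0.2       ]
```

View pics/topc2.png

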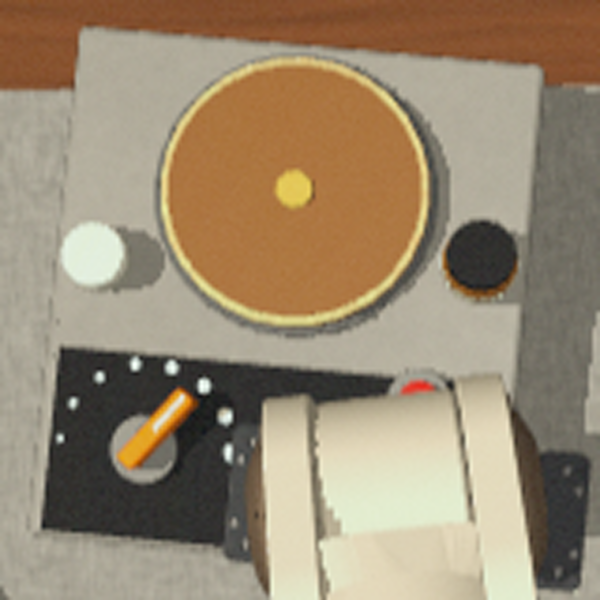

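View pics/scc2.png

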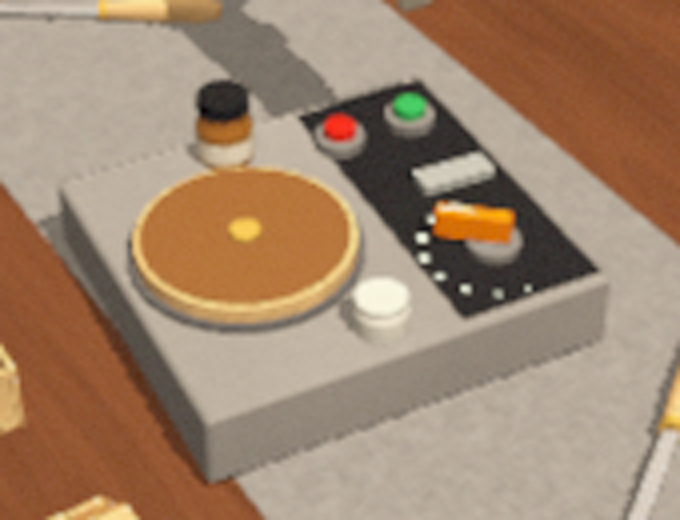

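View pics/wrist2.png

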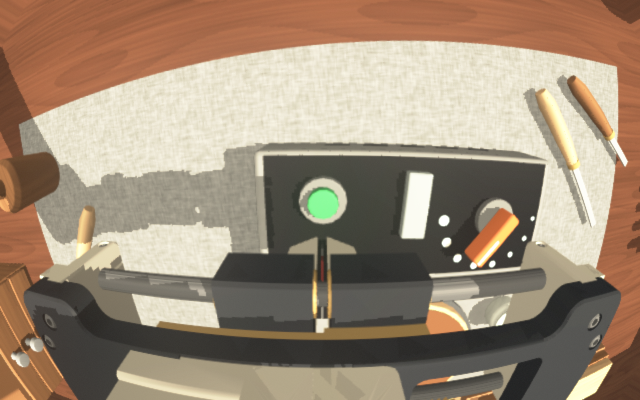

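Run:
```python
from h import *
from bench import viewer
cal=viewer.get_calibration('top');p=np.load('pose.npy')
px=lambda u,v:(220+(u+.5)/3.75-.5, 90+(v+.5)/3.75-.5)
im=cv2.imread('pics/top2.png')
m=cv2.inRange(cv2.cvtColor(im,cv2.COLOR_BGR2HSV),(5,150,120),(20,255,255)); m[:180]=0;m[220:]=0;m[:,:240]=0;m[:,285:]=0
ys,xs=np.nonzero(m);pts=np.array([hit(cal,x,y,.115)[:2] for x,y in zip(xs,ys)])
print(len(pts),pts.mean(0)); ax=W(p,(-.11,.085,0))[:2]
d=np.linalg.svd(pts-pts.mean(0))[2][0]; d*=np.sign(d@(pts.mean(0)-ax)) 
print('pca',1.53+p[2]-np.arctan2(d[1],d[0]))
a=hit(cal,*px(185,395),.115);b=hit(cal,*px(125,462),.115);e=a-b;print('ends',1.53+p[2]-np.arctan2(e[1],e[0]))
for i in(3,4,5,6):
  aa=1.53-.436*i
  print(i+1,.436*i,[(((proj(cal,W(p,(-.11+l*np.cos(aa),.085+l*np.sin(aa),.115)))-[220,90])+.5)*3.75-.5).round(0) for l in(-.014,.048)])
```

```text
139 [0.59380832 0.16699254]
pca 2.174733528423457
ends 2.167921545405366
4 1.308 [array([140., 469.]), array([128., 374.])]
5 1.744 [array([130., 468.]), array([159., 377.])]
6 2.18 [array([122., 464.]), array([187., 393.])]
7 2.616 [array([117., 456.]), array([205., 419.])]
```

The selector measures 2.17 rad, so it is in setting 6. In the top crop the bar's tip is at (185,395), where the setting-6 prediction is (187,393). The stone, tin and jar have not moved. Next I press the green button.

Run:
```python
from h import *
from bench import manip, effector, viewer
p=np.load('pose.npy'); Q=W(p,(-.13,-.095,.118)); qt=tool_quat(p[2]+np.pi/2)
manip.servo_line(Q,qt,vel=.12); manip.sleep(.2); F0=manip.current_force(); print(F0,manip.current_clock())
z=.118; first=None
while z>.083:
    z-=.001; Q[2]=z; manip.servo_line(Q,qt,vel=.03)
    f=(manip.current_force()-F0)[2]; zz=manip.current_tool_pos()[2]
    print(round(z,4),round(zz,4),round(f,2))
    if f>11: break
manip.sleep(.3); print('held',manip.current_force()-F0,manip.current_tool_pos())
Q[2]=.15; manip.servo_line(Q,qt,vel=.08)
print(manip.current_clock())
```

```text
[-0.64561093  0.42484939 -0.37610536] 17.225
0.117 0.1172 0.18
0.116 0.1159 0.73
0.115 0.1149 0.35
0.114 0.1139 0.09
0.113 0.1129 0.87
0.112 0.1119 0.08
0.111 0.1109 0.18
0.11 0.1099 0.51
0.109 0.1089 0.36
0.108 0.1079 -0.33
0.107 0.1069 0.76
0.106 0.1059 0.62
0.105 0.1049 0.94
0.104 0.1039 -0.21
0.103 0.1029 -0.37
0.102 0.1022 2.48
0.101 0.1011 1.3
0.1 0.1001 3.06
0.099 0.0991 2.99
0.098 0.0981 4.86
0.097 0.0971 5.0
0.096 0.0963 7.91
0.095 0.0961 14.39
held [-3.01886759  0.60497654 13.47616901] [0.54599361 0.00199671 0.09616718]
24.1167
```

Run:
```python
from h import *
from bench import manip, effector, viewer
p=np.load('pose.npy'); Q=W(p,(-.13,-.095,.25)); manip.servo_line(Q,vel=.2)
Q=np.array([.45,-.2,.3]); manip.move_pose(Q,tool_quat(p[2]+np.pi/2))
ims={n:viewer.get_image(n) for n in('top','scene')}
cv2.imwrite('pics/top3.png',ims['top'][:,:,::-1]);cv2.imwrite('pics/scene3.png',ims['scene'][:,:,::-1])
cv2.imwrite('pics/topc3.png',cv2.resize(ims['top'][90:250,220:380,::-1],None,fx=3.75,fy=3.75,interpolation=cv2.INTER_CUBIC))
print(manip.current_clock(),manip.current_force())
```

```text
25.7833 [-0.07839187  0.1420799  -0.20190361]
```

View pics/topc3.png

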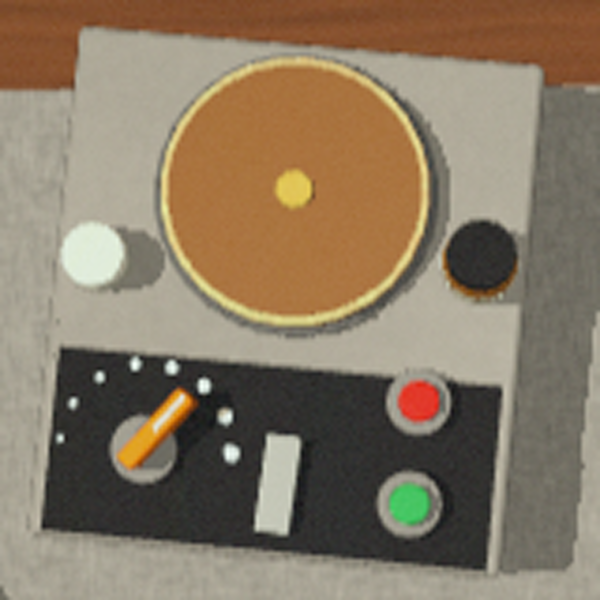

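View pics/top3.png

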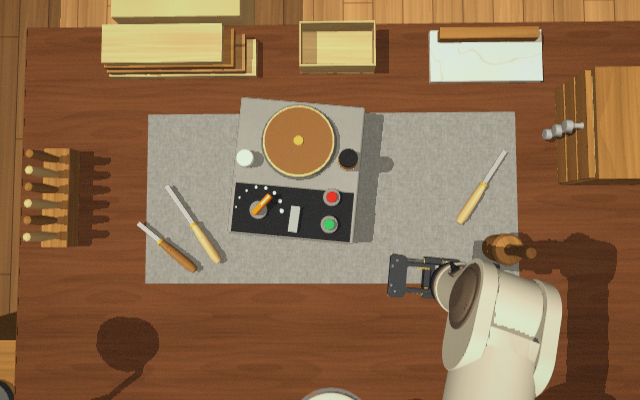

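View pics/scene3.png

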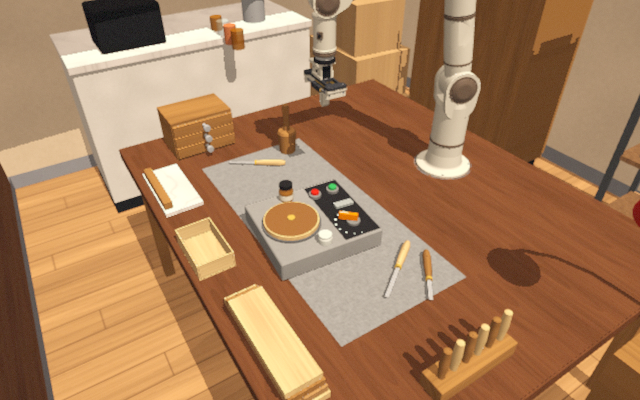

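The scene view shows the mallet still at (287,140), the arm well clear of everything, and the other objects in place. I'm handing in.

```bash
python3 -c "
from bench import manip
manip.hand_in(); print(manip.current_clock())"
```

```text
the job is handed in; nothing more can be done
the job is handed in; nothing more can be done
```

The selector is in setting 6, the green start button was then pressed fully home and released, and I've handed the job in. The hand-in gave no verdict.

- **Selector:** it started in setting 1. I pushed the bar clockwise through five clicks with the shut fingertips, with push readings of about 3–5 N. With the fingers backed off, the top camera measured it at 2.17 rad (target 2.18).
- **Green button:** pressed only after that check. The fingers met it at about 102 mm and stopped at about 96 mm, which is 6 mm of travel. The force there was about 13 N.
- **Final pictures:** these showed the bar still in setting 6 and both buttons looking out. The stone, tin, gouges, mallet and jar were where they started, and the arm was clear of everything. The red button was never touched.
- **Disagreement:** when fitting the machine's position, the housing corners were off by up to 4 pixels. The dots were within 0.3 pixel and the buttons within 1–2 mm of their stated places, so I relied on those.
- **Time:** about 26 s of the 64 s was used.

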